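# Open the ripening cabinet by its paddle latch

## Task

Open the small cheese-ripening cabinet on the table: lift the paddle on its door gently until you feel it come up against its stop, without forcing it, since the stop sits at a different height each time and the door stays barred until the paddle is nearly there. Keep the paddle up against the stop while you draw the door off its latch, swing the door open by at least 65 degrees without flinging it, then let go so that the paddle drops back down. Leave the two cheeses and the brush where they are.

Things in the scene. Friction and masses are not known exactly. Their poses are not given: they have to be found in the camera images.
- cabinet: white cabinet, 200 deep (x) by 240 wide (y) by 200 mm high, fixed to the table. Origin: centre of its underside, at table height. Its x axis points from its front to its back, so that its open front, closed by the door, looks along its -x. z up; seen by someone facing the door, y points to the left. The door looks across the table, to the robot's left and partly towards the robot.
- door (a joint): steel door, 236 mm wide, 188 mm high, 12 mm thick; upper edge 198 mm above the table. Hinged upright at the cabinet's +y edge (the left one to someone facing the door); 0 rad shut, growing as the free edge swings out (clockwise seen from above), to 1.8 rad at most. It stays where it is left; pulling at the paddle takes 1 to 2 N, but 5 to 10 N over the first 20 mm while the pawl rubs on its stop.
- door_hinge (a point): point on the door's upright hinge line, at the height of the paddle's pivot (165 mm above the table).
- paddle (a joint): angle of the latch paddle on the door's outer face: 0 rad down (level, sticking straight out from the door), growing as its outer end is lifted. A spring pulls it down (about 2 N at the grip at 0 rad, 4 N at 0.8 rad, and 2 N more of rubbing in the pads). The stop is met somewhere between 0.23 and 0.77 rad: not measured, only felt. Once the door is 20 mm out at the paddle the pawl is past its lip.
- paddle_pivot (a point): the paddle's level pivot line (parallel to the door's width), 10 mm in front of the door's outer face, 190 mm from the hinge line along the door, 165 mm above the table. It moves with the door.
- paddle_grip (a point): centre of the red cross-bar at the paddle's outer end, 45 mm from the pivot: 16 mm diameter, 42 mm long over its round ends, parallel to the door's width; the black paddle plate behind it is 28 mm wide and 6 mm thick. Pinched from above on its two round ends, it turns between the finger pads as it is lifted, creeping down them by some mm. Free space all round and below.
- pawl: hidden pawl behind the door, origin at its centre; lifting the paddle draws it down 22 mm per rad. It clears the lip that bars the door 2 mm (0.09 rad) before it meets a sprung stop (10 N per mm; at the grip about 2.4 N per mm of lift). Over 25 N on it spoils the latch: about 13 N of lift at the grip in all, or pulling the door while it is barred.
- cheese_a_center (a point): centre of the larger yellow cheese wheel, 110 mm diameter, 46 mm high, standing on the table behind the cabinet: leave it.
- cheese_b_center (a point): centre of the smaller yellow cheese wheel, 94 mm diameter, 40 mm high, standing on the table in front of the door, just beyond its swing: leave it.
- brush: hand brush with a blue handle, 200 mm long, lying on the table beside the cabinet, on the paddle's side: leave it. Origin at its underside, below its middle; x runs along it.

How it is judged:
On the way, in this order (a step that is already met when the one before it is completed fails the run):
1. the paddle is lifted while the door is still shut (value of joint paddle above 0.15 rad and value of joint door below 0.03 rad), for 0.1 s.
2. the door is drawn clear of its latch (value of joint door above 0.15 rad), for 0.1 s.
At the end, for the whole second after the job is handed in: The door stands still, open by at least 1.1 rad (63 degrees); the paddle is back down, below 0.08 rad; the cheeses and the brush are within 20 mm of where they were (value of joint door above 1.1 rad and velocity of joint door between -0.05 and 0.05 rad/s and value of joint paddle below 0.08 rad and distance of each of cheese_a_center, cheese_b_center, brush from where it was at the start of the episode below 0.02 m); the robot touches nothing.
It fails at once if the hidden pawl is loaded with more than 25 N (paddle forced against its stop, or the door pulled while barred) (contact force between pawl and anything else above 25 N).
It fails at once if the door is flung (faster than 2.5 rad/s) (velocity of joint door above 2.5 rad/s).
It fails at once if a cheese or the brush is pushed away by more than 20 mm (distance of any of cheese_a_center, cheese_b_center, brush from where it was at the start of the episode above 0.02 m).
It also fails if it takes over 70 s, if anything falls off the work surface, if the arm or the gripper's body presses on something with over 40 N, if the wrist force passes 120 N, or if a joint passes its speed limit or range.

## Robot

A 7-joint arm with a two-finger parallel gripper is mounted at the origin on the work surface. World frame = base frame: x ahead of the robot, y to its left, z up, the work surface at z = 0. Lengths are in m, angles in rad, forces in N, time in s.
With the tool pointing down it reaches from about 0.35 to 0.9 m from the base axis. Payload 8.1 kg.
Tool frame: the origin (TCP) lies between the finger pads; the fingertips stand 11 mm ahead of it and the grasp point (between the pads) lies 8 mm behind it; z points along the fingers, y is the line along which they close (so a half turn about z gives the same grasp; the last joint's range is limited). The gripper opens to 92 mm and grips with 3 to 60 N. Pads are 19 mm wide; open, the fingers measure 130 mm over their backs; the gripper's body (75 mm by 190 mm) begins 47 mm behind the grasp point.
Start: joints at [1.031, 0.434, 0.025, 1.573, -0.012, 1.134, -0.075], TCP at [0.264, -0.566, 0.238] pointing down, gripper open.
Joint ranges: [-2.62, 2.62], [-0.44, 2.09], [-1.27, 1.32], [0.08, 2.57], [-1.32, 4.46], [0.12, 2], [-2.74, 2.74]. Speed limits (rad/s): [2.22, 2.22, 3.01, 3.01, 3.14, 3.14, 3.14].

## Interface

Orientations are given as a rotation vector (axis times angle).
In Python, from cell import observe, get_image, camera_params, sign_off gives the robot as it stands.
- The arm moves only by the shell command python3 -m pendant 'ROWS' [FORCE]. ROWS is JSON, one flat list of numbers, 7 for each row, row after row: the shift along the tool's x, y, z in m, then the turn, a rotation vector about the tool's x, y, z in rad, then the finger opening in m, from 0 to 0.0918. In form: [dx, dy, dz, rx, ry, rz, jaw, dx, dy, dz, rx, ry, rz, jaw, ...]. A call has 1 to 10 rows; each row shifts and turns the commanded pose from where the row before left it, along the tool's axes as they then stand; what a row does not reach is not made up. A row lasts 1/8 s, in which the tool goes at most 62.5 mm and 10.7 degrees, less where a joint would pass 70% of its speed; a pose out of reach is approached as far as the arm can. A call is refused whole if a number of a shift passes 0.0625 or a number of a turn 0.188, either way. A call with a gripper value outside its range is refused whole. The fingers move at their own pace and stop on an object; FORCE is the grip in N (left out, the last holds). Time passes only in rows, so rows that do not move let the fingers close. It gives the time, the measured TCP pose, the force, the opening and the grip force at its end, in the units of the state.
- observe(): the state, without advancing time (a new reading comes with each control period).
- get_image(name): name is "scene" or "side" or "wrist"; returns the picture (480x640x3 uint8, red, green, blue); there is no depth.
- camera_params(name): a dict with "intrinsics" (3x3 intrinsics, pixels), "dist" ([k1, k2, p1, p2, k3] as OpenCV has them; the pictures are not rectified), "eye" and "rotation" of the camera in the world; the wrist camera has in their place "T_tool_cam" (4x4, takes a point from camera to tool coordinates, whose origin is the TCP and whose axes are the flange's). Camera axes: x right, y down, z forward; pixel columns grow to the right and rows downward; lengths in m; the calibration is good to about 2 mm. A picture is of the moment at which its call begins: read the wrist's pose just before it. camera_params takes no time and is no camera call.
- sign_off(): hands the job in; it is judged then, once.
The state is a dict: "clock": time; "joints": joint angles; "dq": joint speeds; "joint_efforts": joint torques, N m; "position": TCP position; "ee_rot": TCP orientation; "force": force on the tool from outside, world axes, zero at the start; "ft_torque": the same for the moment, N m; "width": opening from 0.0 (shut) to 1.0 (fully open); "gripper_force": force on a finger pad.
Only numpy, scipy, OpenCV 4.12 (cv2) and the standard library are available. Lean on these libraries where they do the work, as an engineer would, in place of code of your own. Each camera call takes 0.05 s, during which the arm holds its last target. There are 200 camera calls.

## Working session

There is one attempt and no reset: what is moved stays moved. The work goes in short steps, Python scripts to look and compute and a shell command to move; the robot and the scene stay as the last step left them, time stands still between calls to the robot, and variables do not carry over. Pictures are saved under pics/ and viewed, at most 10 in all, crops included, and the job is handed in when it is done.

```bash
mkdir -p pics
python3 - <<'E'
from cell import *
import cv2,numpy as np
s=observe();print(s)
a=get_image("scene");b=get_image("side")
cv2.imwrite("pics/scene.png",a[:,:,::-1]);cv2.imwrite("pics/side.png",b[:,:,::-1])
for n in("scene","side","wrist"):print(n,camera_params(n))
E
```

```text
{'clock': 0.0, 'joints': array([ 1.0313985 ,  0.43517708,  0.02499076,  1.57410108, -0.01160674,
        1.13397692, -0.07505652]), 'dq': array([ 0.0002443 , -0.00044744,  0.00037994,  0.00028173, -0.00054186,
        0.00050832,  0.0014329 ]), 'joint_efforts': array([ 8.86431935e-04, -6.67835283e+01,  9.85169895e-01, -3.14453530e+01,
       -6.06120494e-02,  4.26631712e-02,  9.39564825e-05]), 'position': array([ 0.26413608, -0.56590395,  0.23697213]), 'ee_rot': array([-3.06557075e+00, -6.80296364e-01,  7.26646513e-04]), 'force': array([-0.75693305,  0.05479703, -1.29769055]), 'ft_torque': array([ 0.02107864, -0.03470024,  0.01550902]), 'gripper_force': 0.0, 'width': 0.9969575905050274}
scene {'intrinsics': array([[475.36745315,   0.        , 317.13848982],
       [  0.        , 475.36745315, 238.78101104],
       [  0.        ,   0.        ,   1.        ]]), 'dist': array([0.03736311, 0.        , 0.        , 0.        , 0.        ]), 'eye': array([ 0.84733902, -0.38748917,  0.84337673]), 'rotation': array([-2.47494165, -0.81661436,  0.23581327])}
side {'intrinsics': array([[550.9635
[... 246 characters left out ...]
 0.00962615, 0.96787901]), 'rotation': array([-1.7665701 , -1.87738245,  0.6849837 ])}
wrist {'intrinsics': array([[406.10006912,   0.        , 324.08428664],
       [  0.        , 406.10006912, 238.01363261],
       [  0.        ,   0.        ,   1.        ]]), 'dist': array([-0.06626476,  0.        ,  0.        ,  0.        ,  0.        ]), 'T_tool_cam': array([[ 4.62544483e-04, -9.55410846e-01, -2.95279363e-01,
         8.08502661e-02],
       [ 9.99998835e-01,  8.71477356e-04, -1.25330457e-03,
        -1.04022630e-03],
       [ 1.45475006e-03, -2.95278439e-01,  9.55410136e-01,
        -1.46813439e-01],
       [ 0.00000000e+00,  0.00000000e+00,  0.00000000e+00,
         1.00000000e+00]])}
```

View pics/scene.png

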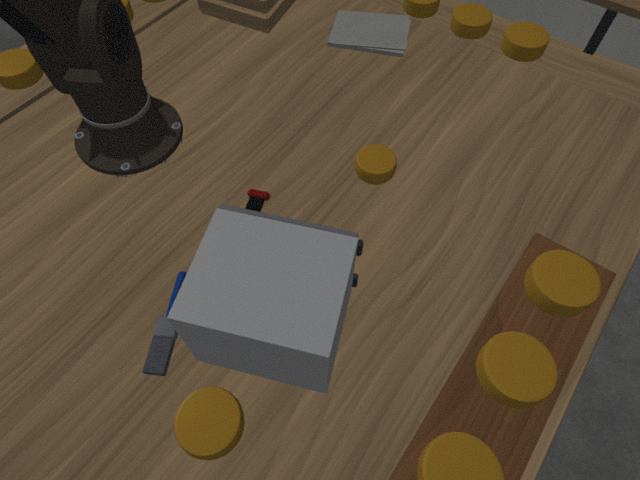

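View pics/side.png

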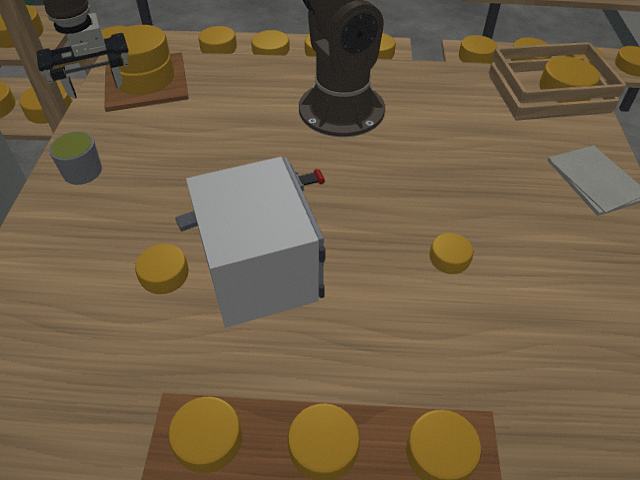

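The scene picture shows the red bar near (259,195), the cabinet top's corners near (222,207), (358,234), (330,360) and (170,319), and cheese_b at (376,163). The side picture has the bar at (319,177) and cheese_b at (452,252). I'll enlarge both views for the corners.

Run:
```python
import cv2,numpy as np
a=cv2.imread("pics/scene.png");b=cv2.imread("pics/side.png")
def g(c):return np.clip(c.astype(float)*1.6,0,255).astype('uint8')
A=cv2.resize(g(a[180:400,150:380]),None,fx=2.5,fy=2.5,interpolation=cv2.INTER_CUBIC)
cv2.imwrite("pics/sc2.png",A)
B=cv2.resize(g(b[145:335,170:340]),None,fx=3,fy=3,interpolation=cv2.INTER_CUBIC)
cv2.imwrite("pics/sd2.png",B)
for n,i in(("sc",a),("sd",b)):
    i=i.astype(int);m=(i[:,:,2]>80)&(i[:,:,1]<50)&(i[:,:,0]<60)
    k,l,st,ce=cv2.connectedComponentsWithStats(m.astype('uint8'))
    for j in range(1,k):
        if st[j,4]>20:
            p=np.argwhere(l==j)[:,::-1];print(n,st[j],ce[j],cv2.minAreaRect(p.astype('float32')))
```

```text
sc [248 189  19   8  88] [257.02272727 192.40909091] ((256.9882507324219, 192.55294799804688), (18.22216033935547, 5.206331729888916), 12.528807640075684)
sd [314 169  10  15  68] [318.64705882 175.17647059] ((318.8649597167969, 175.50364685058594), (14.18233585357666, 6.065938949584961), 70.01689147949219)
```

View pics/sc2.png

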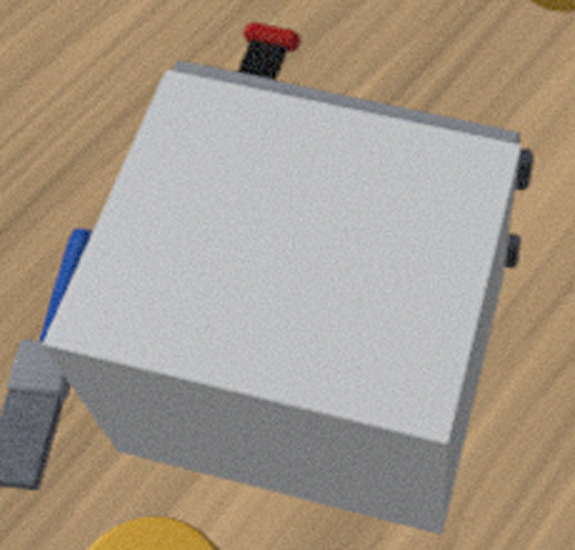

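View pics/sd2.png

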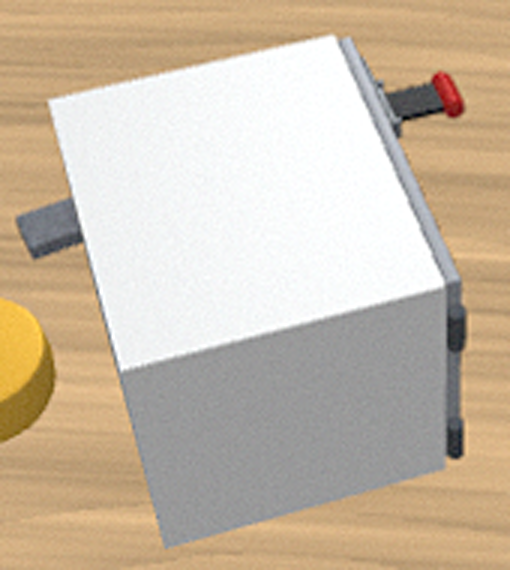

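The enlarged views give four sharp top corners each. The bar is at about crop (272,37) in scene and (448,95) in side. Next I fit the cabinet pose and triangulate the bar as a check.

```bash
cat > h.py <<'E'
import numpy as np,cv2
from scipy.spatial.transform import Rotation as R
from scipy.optimize import least_squares
from cell import *
def proj(n,P):
    c=camera_params(n);M=R.from_rotvec(c['rotation']).as_matrix().T
    return cv2.projectPoints(np.asarray(P,float).reshape(-1,3),cv2.Rodrigues(M)[0],-M@c['eye'],c['intrinsics'],c['dist'])[0][:,0]
def cab(q,P):
    P=np.asarray(P,float).reshape(-1,3);return P@R.from_euler('z',q[2]).as_matrix().T+[q[0],q[1],0]
E
python3 - <<'E'
from h import *
px=lambda L,s,o:(np.array(L)+.5)/s-.5+np.array(o)
sc=px([(170,71),(521,143),(447,443),(44,345),(441,531),(122,450)],2.5,(150,180))
sd=px([(336,36),(445,288),(122,371),(49,102),(167,547),(445,469)],3,(170,145))
T=[(-.1,-.12,.2),(-.1,.12,.2),(.1,.12,.2),(.1,-.12,.2)]
Psc=T+[(.1,.12,0),(.1,-.12,0)];Psd=T+[(.1,.12,0),(-.1,.12,0)]
f=lambda q:np.r_[(proj("scene",cab(q,Psc))-sc).ravel(),(proj("side",cab(q,Psd))-sd).ravel()]
r=least_squares(f,[.55,-.2,-1.2]);q=r.x;print(q,np.round(r.fun,1))
rs=px([(272,37)],2.5,(150,180));rd=px([(448,95)],3,(170,145))
g=lambda p:np.r_[(proj("scene",p)-rs).ravel(),(proj("side",p)-rd).ravel()]
t=least_squares(g,[.4,-.1,.165]);print("bar",t.x,t.fun)
print("bar in cab",(R.from_euler('z',q[2]).as_matrix().T@(t.x-[q[0],q[1],0])))
print("expected",cab(q,[-.167,-.072,.165]),"hinge?",cab(q,[-.112,.118,.165]))
d=R.from_euler('z',q[2]).as_matrix();print("door width dir +y",d[:,1],"outward",-d[:,0])
s=observe();print(R.from_rotvec(s['ee_rot']).as_matrix())
E
```

```text
[ 0.58717795 -0.16561703 -1.18249799] [-1.1 -0.7  0.4  0.7  0.6  0.2 -0.3 -0.6  0.9  1.6 -1.4  0.5  0.2 -0.5
  1.  -0.6  0.   0.1  0.5 -0.8 -0.   0.7  0.9  0.2]
bar [ 0.45725513 -0.03946633  0.16547825] [ 0.04349804  0.22046042  0.1442873  -0.22415744]
bar in cab [-0.16594997 -0.07248825  0.16547825]
expected [[ 0.45730948 -0.03830961  0.165     ]] hinge? [[ 0.65398864 -0.01727846  0.165     ]]
door width dir +y [0.92555467 0.37861398 0.        ] outward [-0.37861398  0.92555467  0.        ]
[[ 9.06149776e-01  4.22956301e-01 -7.42452648e-04]
 [ 4.22956928e-01 -9.06148923e-01  1.25167730e-03]
 [-1.43367867e-04 -1.44823260e-03 -9.99998941e-01]]
```

Residuals are about 1 px. The bar at (0.457, -0.039, 0.165) agrees with the model height and geometry. Next: fly to above it, then turn the jaw line along the door.

```bash
python3 -m pendant '[0.0398,-0.0396,-0.0045,0,0,0,0.09,0.0398,-0.0396,-0.0045,0,0,0,0.09,0.0398,-0.0396,-0.0045,0,0,0,0.09,0.0398,-0.0396,-0.0045,0,0,0,0.09,0.0398,-0.0396,-0.0045,0,0,0,0.09,0.0398,-0.0396,-0.0045,0,0,0,0.09,0.0398,-0.0396,-0.0045,0,0,0,0.09,0.0398,-0.0396,-0.0045,0,0,0,0.09,0.0398,-0.0396,-0.0045,0,0,0,0.09,0.0398,-0.0396,-0.0045,0,0,0,0.09]' 12
python3 -m pendant '[0,0,0,0,0,-0.169,0.09,0,0,0,0,0,-0.169,0.09,0,0,0,0,0,-0.169,0.09,0,0,0,0,0,-0.169,0.09,0,0,0,0,0,-0.169,0.09,0,0,0,0,0,-0.169,0.09,0,0,0,0,0,-0.169,0.09,0,0,0,0,0,-0.169,0.09,0,0,0,0,0,-0.169,0.09,0,0,0,0,0,0,0.09]'
cat > w.py <<'E'
from h import *
import sys
s=observe();print(s['clock'],s['position'],s['joints'].round(2))
im=get_image("wrist")[:,:,::-1];cv2.imwrite("pics/%s.png"%sys.argv[1],im)
c=camera_params("wrist");Rt=R.from_rotvec(s['ee_rot']).as_matrix();print(Rt.round(3));T=c['T_tool_cam']
Rw=Rt@T[:3,:3];e=s['position']+Rt@T[:3,3]
i=im.astype(int);m=(i[:,:,2]>70)&(i[:,:,1]<60)&(i[:,:,0]<60)&(i[:,:,2]>2*i[:,:,1])
k,l,st,ce=cv2.connectedComponentsWithStats(m.astype('uint8'));j=1+np.argmax(st[1:,4]);print(st[j],ce[j])
d=Rw@np.r_[cv2.undistortPoints(np.array([[ce[j]]]),c['intrinsics'],c['dist'])[0,0],1]
p=e+d*(.165-e[2])/d[2];print("bar",p,"in tool xy",(Rt.T@(p-s['position'])))
E
python3 w.py w1
```

```text
clock: 1.35
position: [0.4577, -0.0375, 0.2828]
ee_rot: [3.067, 0.68, -0.0]
force: [0.8, -1.5, -0.5]
width: 0.981
gripper_force: 0.0
clock: 2.6
position: [0.4573, -0.0392, 0.2825]
ee_rot: [-1.754, -2.606, 0.0]
force: [0.7, 0.0, 0.3]
width: 0.982
gripper_force: 0.0
2.6 [ 0.45729342 -0.03924542  0.2824624 ] [ 0.42  0.17 -0.51  1.86  0.09  1.14  0.26]
[[-0.376  0.927 -0.001]
 [ 0.927  0.376  0.   ]
 [ 0.    -0.001 -1.   ]]
[ 294  223   60   23 1257] [323.66666667 234.14319809]
bar [ 0.45661934 -0.03659191  0.165     ] in tool xy [0.00267431 0.00043569 0.11746305]
```

View pics/w1.png

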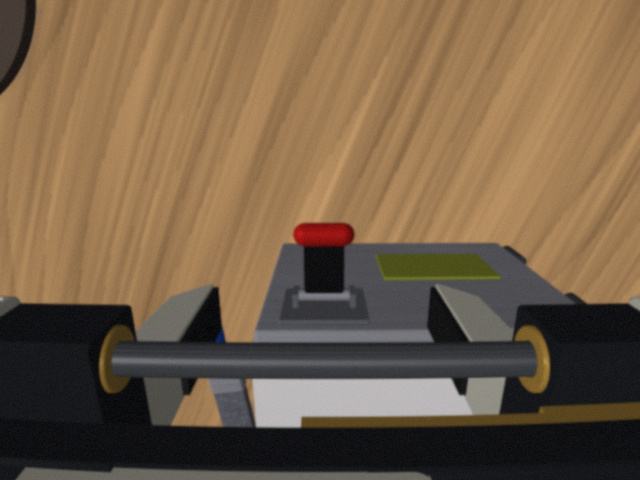

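The wrist view shows the bar level and centred at (324,234), between the fingers and parallel to the jaw line. I descend to it, then pinch.

```bash
python3 -m pendant '[0.0015,0,0.04,0,0,0,0.09,0,0,0.04,0,0,0,0.09,0,0,0.03,0,0,0,0.09,0,0,0.0165,0,0,0,0.09,0,0,0,0,0,0,0.09,0,0,0,0,0,0,0.055]' 12
python3 -m pendant '[0,0,0,0,0,0,0.03,0,0,0,0,0,0,0.03,0,0,0,0,0,0,0.03,0,0,0,0,0,0,0.03,0,0,0,0,0,0,0.03,0,0,0,0,0,0,0.03]' 15
python3 -c "
from cell import *
s=observe();print(s['position'],s['force'],s['width']*.0918,s['gripper_force'])"
```

```text
clock: 3.4
position: [0.4574, -0.0377, 0.1569]
ee_rot: [1.755, 2.605, 0.001]
force: [0.5, -0.2, 0.3]
width: 0.916
gripper_force: 0.0
clock: 4.15
position: [0.4564, -0.0379, 0.1561]
ee_rot: [-1.753, -2.606, 0.001]
force: [-3.7, -0.2, 3.9]
width: 0.441
gripper_force: 15.0
[ 0.45640641 -0.03793328  0.15612728] [-3.70081234 -0.18989114  3.8700181 ] 0.04050071104479274 15.000195801258087
```

Gripped at 40.5 mm with 15 N. I lift gently and watch the force.

```bash
python3 -m pendant '[0,0,-0.002,0,0,0,0.03,0,0,-0.002,0,0,0,0.03,0,0,-0.002,0,0,0,0.03,-0.0007,0,-0.002,0,0,0,0.03,0,0,0,0,0,0,0.03]'
python3 -m pendant '[-0.0002,0,-0.001,0,0,0,0.03,0,0,0,0,0,0,0.03]'
python3 -m pendant '[-0.0002,0,-0.001,0,0,0,0.03,0,0,0,0,0,0,0.03]'
```

```text
clock: 4.78
position: [0.4567, -0.0383, 0.1642]
ee_rot: [-1.752, -2.607, 0.001]
force: [-4.1, 0.2, -3.0]
width: 0.44
gripper_force: 15.0
clock: 5.03
position: [0.4568, -0.0385, 0.1651]
ee_rot: [-1.752, -2.606, 0.001]
force: [-5.7, 0.9, -3.7]
width: 0.437
gripper_force: 15.0
clock: 5.28
position: [0.4569, -0.0387, 0.1661]
ee_rot: [-1.752, -2.606, 0.001]
force: [-5.1, 0.9, -3.0]
width: 0.439
gripper_force: 15.0
```

```bash
python3 -m pendant '[-0.0003,0,-0.001,0,0,0,0.03,0,0,0,0,0,0,0.03]'
python3 -m pendant '[-0.0003,0,-0.001,0,0,0,0.03,0,0,0,0,0,0,0.03]'
python3 -m pendant '[-0.0003,0,-0.001,0,0,0,0.03,0,0,0,0,0,0,0.03]'
```

```text
clock: 5.52
position: [0.457, -0.039, 0.1671]
ee_rot: [-1.752, -2.607, 0.001]
force: [-5.8, 0.3, -2.9]
width: 0.44
gripper_force: 15.0
clock: 5.78
position: [0.4571, -0.0392, 0.1681]
ee_rot: [-1.752, -2.607, 0.001]
force: [-5.2, 0.2, -2.4]
width: 0.442
gripper_force: 15.0
clock: 6.02
position: [0.4572, -0.0395, 0.1691]
ee_rot: [-1.752, -2.607, 0.001]
force: [-5.1, 0.2, -2.6]
width: 0.435
gripper_force: 15.0
```

```bash
cat > b.py <<'E'
from h import *
import sys
s=observe();im=get_image("wrist")[:,:,::-1]
if len(sys.argv)>1: cv2.imwrite("pics/%s.png"%sys.argv[1],im)
# red bar height in the tool frame: ray met with tool plane x=0 and with radius unknown -> also side view height
c=camera_params("side");i=get_image("side")[:,:,::-1].astype(int)
for n,i in(("wrist",im.astype(int)),("side",i)):
    m=(i[:,:,2]>60)&(i[:,:,2]>2.2*i[:,:,1])&(i[:,:,2]>2*i[:,:,0])
    k,l,st,ce=cv2.connectedComponentsWithStats(m.astype('uint8'))
    if k<2: continue
    j=1+np.argmax(st[1:,4]);print(n,st[j],ce[j].round(1))
    if n=="wrist":
        c=camera_params(n);T=c['T_tool_cam'];d=T[:3,:3]@np.r_[cv2.undistortPoints(np.array([[ce[j]]]),c['intrinsics'],c['dist'])[0,0],1]
        p=T[:3,3]-d*T[0,3]/d[0];print("bar in tool (x=0)",p.round(4),"world z",s['position'][2]-p[2])
print(s['force'],s['position'])
E
python3 b.py w2
```

```text
wrist [ 270  310  108   33 3391] [323.2 326.5]
bar in tool (x=0) [ 0.      0.0005 -0.003 ] world z 0.17205425901995072
[-5.10718914  0.19815981 -2.59557351] [ 0.45720631 -0.03949694  0.16907746]
```

View pics/w2.png

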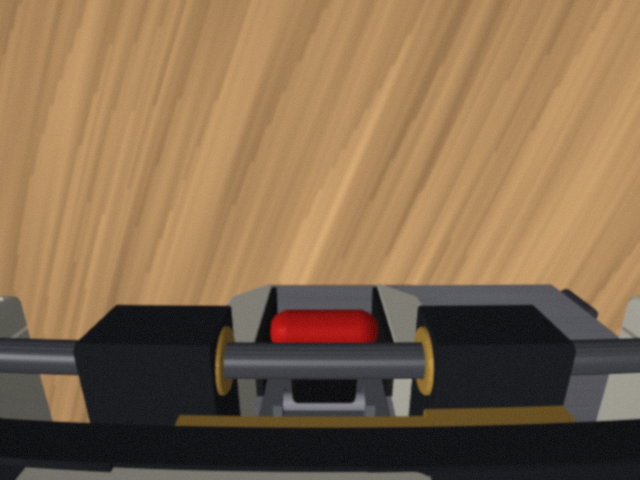

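The bar sits well between the pads at about (323,326). It has risen, with a few mm of creep down the pads. I firm up the grip and continue.

```bash
python3 -m pendant '[0,0,0,0,0,0,0.03,-0.0003,0,-0.001,0,0,0,0.03,0,0,0,0,0,0,0.03]' 25
python3 -m pendant '[-0.0003,0,-0.001,0,0,0,0.03,0,0,0,0,0,0,0.03]'
python3 -m pendant '[-0.0004,0,-0.001,0,0,0,0.03,0,0,0,0,0,0,0.03]'
python3 b.py
```

```text
clock: 6.5
position: [0.4573, -0.0398, 0.1701]
ee_rot: [-1.752, -2.607, 0.001]
force: [-6.1, -0.0, -3.6]
width: 0.44
gripper_force: 25.0
clock: 6.75
position: [0.4575, -0.0401, 0.1711]
ee_rot: [-1.752, -2.606, 0.001]
force: [-4.9, 0.1, -3.6]
width: 0.432
gripper_force: 25.0
clock: 7.0
position: [0.4576, -0.0405, 0.1721]
ee_rot: [-1.752, -2.607, 0.001]
force: [-5.1, 0.3, -3.5]
width: 0.437
gripper_force: 25.0
wrist [ 270  309  108   34 3449] [323.3 326. ]
bar in tool (x=0) [ 0.      0.0005 -0.0026] world z 0.1746731733908029
[-5.11285768  0.28691238 -3.54927098] [ 0.45763355 -0.04047741  0.17206292]
```

```bash
python3 -m pendant '[-0.0004,0,-0.001,0,0,0,0.03,0,0,0,0,0,0,0.03]'
python3 -m pendant '[-0.0004,0,-0.001,0,0,0,0.03,0,0,0,0,0,0,0.03]'
python3 -m pendant '[-0.0004,0,-0.001,0,0,0,0.03,0,0,0,0,0,0,0.03]'
```

```text
clock: 7.35
position: [0.4578, -0.0409, 0.1731]
ee_rot: [-1.752, -2.607, 0.001]
force: [-5.5, 0.9, -3.9]
width: 0.439
gripper_force: 25.0
clock: 7.6
position: [0.4579, -0.0413, 0.1741]
ee_rot: [-1.752, -2.607, 0.001]
force: [-5.0, -0.5, -3.3]
width: 0.441
gripper_force: 25.0
clock: 7.85
position: [0.4581, -0.0417, 0.1751]
ee_rot: [-1.753, -2.606, 0.001]
force: [-4.1, -0.4, -4.2]
width: 0.435
gripper_force: 25.0
```

```bash
python3 b.py
```

```text
wrist [ 271  308  107   35 3542] [323.3 325.5]
bar in tool (x=0) [ 0.      0.0005 -0.0022] world z 0.1772793958226204
[-4.05454571 -0.39952603 -4.20220421] [ 0.45810104 -0.04172698  0.17507541]
```

```bash
python3 -m pendant '[-0.0004,0,-0.001,0,0,0,0.03,0,0,0,0,0,0,0.03]'
python3 -m pendant '[-0.0005,0,-0.001,0,0,0,0.03,0,0,0,0,0,0,0.03]'
python3 -m pendant '[-0.0005,0,-0.001,0,0,0,0.03,0,0,0,0,0,0,0.03]'
```

```text
clock: 8.2
position: [0.4583, -0.0422, 0.1761]
ee_rot: [-1.753, -2.606, 0.001]
force: [-5.3, 0.3, -3.2]
width: 0.437
gripper_force: 25.0
clock: 8.45
position: [0.4585, -0.0426, 0.1771]
ee_rot: [-1.753, -2.607, 0.001]
force: [-5.1, -1.0, -4.0]
width: 0.439
gripper_force: 25.0
clock: 8.7
position: [0.4587, -0.0431, 0.178]
ee_rot: [-1.753, -2.606, 0.001]
force: [-4.1, 0.1, -5.8]
width: 0.437
gripper_force: 25.0
```

```bash
python3 -m pendant '[0,0,0,0,0,0,0.03]'
python3 -m pendant '[-0.0002,0,-0.0005,0,0,0,0.03,0,0,0,0,0,0,0.03]'
python3 -m pendant '[-0.0002,0,-0.0005,0,0,0,0.03,0,0,0,0,0,0,0.03]'
python3 b.py
```

```text
clock: 8.82
position: [0.4586, -0.043, 0.178]
ee_rot: [-1.753, -2.606, 0.001]
force: [-5.1, 0.0, -5.6]
width: 0.434
gripper_force: 25.0
clock: 9.07
position: [0.4587, -0.0432, 0.1785]
ee_rot: [-1.753, -2.606, 0.001]
force: [-4.6, 0.5, -7.3]
width: 0.434
gripper_force: 25.0
clock: 9.32
position: [0.4588, -0.0435, 0.179]
ee_rot: [-1.753, -2.606, 0.001]
force: [-4.7, -0.8, -8.1]
width: 0.432
gripper_force: 25.0
wrist [ 271  307  106   36 3643] [323.2 324.9]
bar in tool (x=0) [ 0.      0.0005 -0.0017] world z 0.18070048285925766
[-4.67008201 -0.81113129 -8.12827108] [ 0.45884175 -0.04347894  0.17897724]
```

The stop is felt: the force rose from 4 to 8 N over the last ~1.5 mm. I ease back 0.3 mm and test the pull with small steps.

```bash
python3 -m pendant '[0.001,0.0003,0.0003,0,0,0.005,0.03,0,0,0,0,0,0,0.03]'
python3 -m pendant '[0.001,0.0003,0,0,0,0.005,0.03,0,0,0,0,0,0,0.03]'
python3 -m pendant '[0.001,0.0003,0,0,0,0.005,0.03,0,0,0,0,0,0,0.03]'
```

```text
clock: 9.68
position: [0.4588, -0.0432, 0.1787]
ee_rot: [-1.76, -2.602, 0.002]
force: [-5.1, -3.5, -8.6]
width: 0.434
gripper_force: 25.0
clock: 9.93
position: [0.4587, -0.0423, 0.1786]
ee_rot: [1.767, 2.598, -0.002]
force: [-4.5, -3.2, -8.2]
width: 0.433
gripper_force: 25.0
clock: 10.18
position: [0.4586, -0.0413, 0.1786]
ee_rot: [1.773, 2.593, -0.002]
force: [-4.5, -4.0, -9.3]
width: 0.436
gripper_force: 25.0
```

```bash
python3 b.py; python3 -m pendant '[0.0019,0.0006,0,0,0,0.01,0.03,0,0,0,0,0,0,0.03]'
python3 b.py w3
```

```text
wrist [ 271  307  106   36 3635] [323.2 325. ]
bar in tool (x=0) [ 0.      0.0004 -0.0017] world z 0.18038568046364525
[-4.50359572 -3.96175789 -9.34935821] [ 0.45862508 -0.0413266   0.17864738]
clock: 10.52
position: [0.4584, -0.0392, 0.1787]
ee_rot: [-1.786, -2.584, 0.002]
force: [-4.8, -4.2, -8.5]
width: 0.436
gripper_force: 25.0
wrist [ 271  307  106   36 3638] [323.2 325. ]
bar in tool (x=0) [ 0.      0.0004 -0.0017] world z 0.1803545897849995
[-4.78207906 -4.23266053 -8.54811509] [ 0.45844387 -0.03919945  0.17865263]
```

View pics/w3.png

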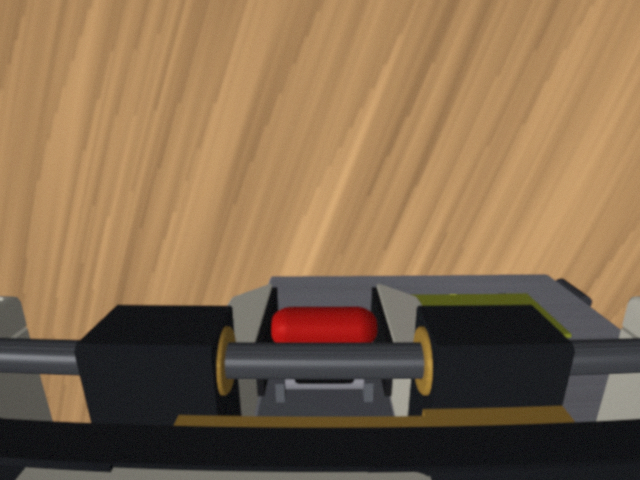

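The bar stays fixed in the jaw at (323,325), and the door moves with the tool at a pull of about 4 N. I keep drawing.

```bash
python3 -m pendant '[0.0038,0.0011,0,0,0,0.02,0.03,0.0038,0.0011,0,0,0,0.02,0.03]'
python3 -m pendant '[0.0038,0.0011,0,0,0,0.02,0.03,0.0038,0.0011,0,0,0,0.02,0.03]'
python3 -m pendant '[0.0038,0.0011,0,0,0,0.02,0.03,0.0038,0.0011,0,0,0,0.02,0.03,0.0038,0.0011,0,0,0,0.02,0.03,0,0,0,0,0,0,0.03]'
python3 b.py
```

```text
clock: 10.88
position: [0.4579, -0.0315, 0.1786]
ee_rot: [1.839, 2.547, -0.002]
force: [-4.6, -4.5, -9.2]
width: 0.436
gripper_force: 25.0
clock: 11.12
position: [0.4577, -0.0233, 0.1787]
ee_rot: [1.889, 2.51, -0.002]
force: [-4.2, -2.2, -6.6]
width: 0.436
gripper_force: 25.0
clock: 11.62
position: [0.4582, -0.0101, 0.1791]
ee_rot: [-1.962, -2.454, -0.0]
force: [-6.4, 0.3, -3.8]
width: 0.433
gripper_force: 25.0
wrist [ 271  307  106   36 3642] [323.2 325. ]
bar in tool (x=0) [ 0.      0.0002 -0.0016] world z 0.1806399648268428
[-6.35475698  0.26142918 -3.84545145] [ 0.45816172 -0.01014027  0.17908657]
```

```bash
python3 -m pendant '[0.0094,0.0029,0,0,0,0.05,0.03,0.0112,0.0035,0,0,0,0.06,0.03,0.0112,0.0035,0,0,0,0.06,0.03,0.0112,0.0035,0,0,0,0.06,0.03,0,0,0,0,0,0,0.03]'
python3 b.py
python3 -c "
from h import *
print(observe()['joints'].round(2))"
```

```text
clock: 12.35
position: [0.4664, 0.035, 0.1793]
ee_rot: [2.228, 2.214, 0.003]
force: [-3.1, 2.2, -4.5]
width: 0.434
gripper_force: 25.0
wrist [ 271  306  107   37 3665] [323.2 324.9]
bar in tool (x=0) [ 0.     -0.0001 -0.0013] world z 0.18068728264017803
[-3.08531282  2.19261385 -4.49406729] [0.46637547 0.0350452  0.17934986]
[ 0.18  0.28 -0.45  1.99  0.16  0.9  -0.36]
```

```bash
python3 -m pendant '[0.0131,0.0042,0,0,0,0.07,0.03,0.0131,0.0042,0,0,0,0.07,0.03,0.0131,0.0042,0,0,0,0.07,0.03,0.0131,0.0042,0,0,0,0.07,0.03,0.0131,0.0042,0,0,0,0.07,0.03,0,0,0,0,0,0,0.03]'
python3 b.py
python3 -c "
from h import *
print(observe()['joints'].round(2))"
```

```text
clock: 13.2
position: [0.4972, 0.0959, 0.1793]
ee_rot: [2.579, 1.793, 0.004]
force: [-0.8, 1.3, -3.1]
width: 0.436
gripper_force: 25.0
wrist [ 271  306  107   38 3660] [323.5 324.9]
bar in tool (x=0) [ 0.     -0.0005 -0.0014] world z 0.18077521799522955
[-0.81807887  1.32278852 -3.09524855] [0.49720521 0.09590987 0.179335  ]
[ 0.01  0.34 -0.39  1.91  0.16  0.92 -0.81]
```

```bash
python3 -m pendant '[0.0131,0.004,0,0,0,0.07,0.03,0.0131,0.004,0,0,0,0.07,0.03,0.0131,0.004,0,0,0,0.07,0.03,0.0131,0.004,0,0,0,0.07,0.03,0.0131,0.004,0,0,0,0.07,0.03,0.0131,0.004,0,0,0,0.07,0.03,0.0131,0.004,0,0,0,0.07,0.03,0.0094,0.0029,0,0,0,0.05,0.03,0,0,0,0,0,0,0.03]'
python3 b.py
python3 -c "
from h import *
s=observe();t=R.from_rotvec(s['ee_rot']).as_matrix();print(s['joints'].round(2),1.5708-0+0, np.arctan2(.927,-.376)-np.arctan2(t[1,0],t[0,0]))"
```

```text
clock: 14.42
position: [0.5787, 0.1597, 0.1792]
ee_rot: [2.964, 1.037, 0.003]
force: [2.8, -2.0, -3.7]
width: 0.437
gripper_force: 25.0
wrist [ 271  307  107   37 3653] [323.9 325. ]
bar in tool (x=0) [ 0.     -0.0011 -0.0022] world z 0.1813869020639363
side [414 215  13   9  28] [420.2 218.8]
[ 2.82773475 -1.9835667  -3.73851434] [0.57865477 0.15969807 0.17916216]
[-0.18  0.46 -0.25  1.69  0.13  1.   -1.38] 1.5708 1.2825197320100883
```

The tool has turned 1.28 rad with the door. I lower the paddle, open the jaw and rise clear.

```bash
python3 -m pendant '[0.0015,0,0.004,0,0,0,0.03,0.0013,0,0.004,0,0,0,0.03,0.001,0,0.004,0,0,0,0.03,0.0005,0,0.003,0,0,0,0.03,0,0,0,0,0,0,0.03]'
python3 -m pendant '[0,0,0,0,0,0,0.06,0,0,0,0,0,0,0.09,0,0,0,0,0,0,0.09,0,0,0,0,0,0,0.09,0,0,0,0,0,0,0.09,0,0,0,0,0,0,0.09]'
python3 -m pendant '[0,0,-0.015,0,0,0,0.09,0,0,-0.02,0,0,0,0.09,0,0,-0.04,0,0,0,0.09,0,0,-0.04,0,0,0,0.09,0,0,-0.04,0,0,0,0.09,0,0,0,0,0,0,0.09,0,0,0,0,0,0,0.09]'
python3 - <<'E'
from h import *
a=get_image("side")[:,:,::-1];b=get_image("scene")[:,:,::-1]
cv2.imwrite("pics/e.png",cv2.resize(np.hstack([a,b]),(800,300)))
cv2.imwrite("pics/e_side.png",a)
E
python3 w.py w4
```

```text
clock: 15.15
position: [0.5806, 0.1623, 0.1638]
ee_rot: [2.965, 1.035, -0.001]
force: [2.5, -4.6, -0.8]
width: 0.43
gripper_force: 25.0
clock: 15.9
position: [0.5805, 0.1635, 0.1639]
ee_rot: [2.965, 1.037, 0.0]
force: [-0.3, -0.4, 0.4]
width: 0.974
gripper_force: 0.0
clock: 16.77
position: [0.5803, 0.1634, 0.3192]
ee_rot: [2.965, 1.037, 0.0]
force: [-0.7, -0.8, -0.2]
width: 0.983
gripper_force: 0.0
16.875 [0.58002056 0.16327009 0.31812061] [-0.18  0.36 -0.26  1.49  0.09  1.3  -1.35]
[[ 0.782  0.623 -0.002]
 [ 0.623 -0.782 -0.001]
 [-0.002 -0.    -1.   ]]
[ 300  211   53   22 1003] [325.92921236 221.26819541]
bar [0.58135846 0.16419544 0.165     ] in tool xy [0.00186548 0.00018284 0.15311778]
```

View pics/e.png

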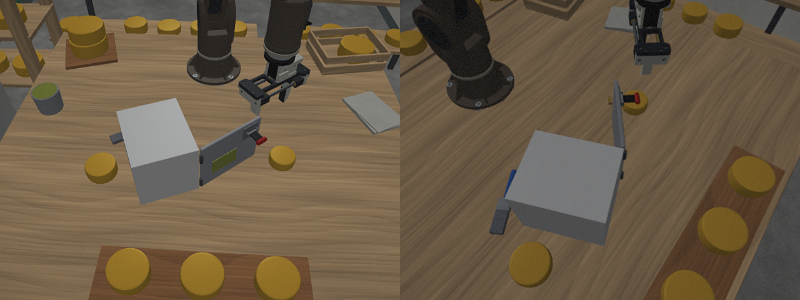

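View pics/w4.png

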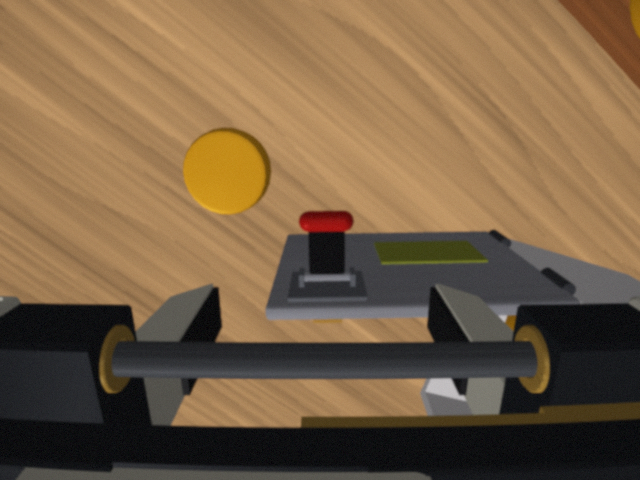

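The door is wide open (about 1.28 rad) and the paddle is level, with the bar at (326,221) just as it appeared before the grasp. Cheese_b is still at side pixel (452,251), and the gripper is clear of everything.

```bash
python3 -c "
from cell import *
print(sign_off())"
```

```text
the job is handed in; nothing more can be done
None
```

I handed the job in: the cabinet door stands open about 1.28 rad (73°), the paddle has dropped back down, cheese_b is where it was, cheese_a and the brush look unmoved by eye, and the robot is clear; `sign_off` returned no verdict.

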